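# Balance the centrifuge rotor

### The job

The six coloured tubes were loaded into the centrifuge out of balance: rearrange them so that every tube faces its twin, the one with the same cap colour, straight across the rotor, all six fully seated in the sleeves. The tubes cannot stand on the bench, but the rack beside it has one empty hole where one can be parked on the way; keep the tubes upright, and leave the two white-capped tubes in the rack where they are.

Things in the scene. Friction and masses are not known exactly. Their poses are not given: they have to be found in the camera images.
- red_tube_1: One of two red-capped tubes, interchangeable twins of equal weight; starts in a rotor sleeve. Off-white conical tube, 117 mm long, 29 mm thick; ribbed red screw cap (35 mm wide, the top 20 mm) to grip. Tapers to a 9 mm tip over the lowest 16 mm, so it cannot stand alone; rigid, 50 to 80 g. Origin: underside of the tip; z up the tube.
- red_tube_2: One of two red-capped tubes, interchangeable twins of equal weight; starts in a rotor sleeve. Off-white conical tube, 117 mm long, 29 mm thick; ribbed red screw cap (35 mm wide, the top 20 mm) to grip. Tapers to a 9 mm tip over the lowest 16 mm, so it cannot stand alone; rigid, 50 to 80 g. Origin: underside of the tip; z up the tube.
- blue_tube_1: One of two blue-capped tubes, interchangeable twins of equal weight; starts in a rotor sleeve. Off-white conical tube, 117 mm long, 29 mm thick; ribbed blue screw cap (35 mm wide, the top 20 mm) to grip. Tapers to a 9 mm tip over the lowest 16 mm, so it cannot stand alone; rigid, 50 to 80 g. Origin: underside of the tip; z up the tube.
- blue_tube_2: One of two blue-capped tubes, interchangeable twins of equal weight; starts in a rotor sleeve. Off-white conical tube, 117 mm long, 29 mm thick; ribbed blue screw cap (35 mm wide, the top 20 mm) to grip. Tapers to a 9 mm tip over the lowest 16 mm, so it cannot stand alone; rigid, 50 to 80 g. Origin: underside of the tip; z up the tube.
- yellow_tube_1: One of two yellow-capped tubes, interchangeable twins of equal weight; starts in a rotor sleeve. Off-white conical tube, 117 mm long, 29 mm thick; ribbed yellow screw cap (35 mm wide, the top 20 mm) to grip. Tapers to a 9 mm tip over the lowest 16 mm, so it cannot stand alone; rigid, 50 to 80 g. Origin: underside of the tip; z up the tube.
- yellow_tube_2: One of two yellow-capped tubes, interchangeable twins of equal weight; starts in a rotor sleeve. Off-white conical tube, 117 mm long, 29 mm thick; ribbed yellow screw cap (35 mm wide, the top 20 mm) to grip. Tapers to a 9 mm tip over the lowest 16 mm, so it cannot stand alone; rigid, 50 to 80 g. Origin: underside of the tip; z up the tube.
- white_tube_1: One of two white-capped tubes standing in the rack, where they belong. Off-white conical tube, 117 mm long, 29 mm thick; ribbed white screw cap (35 mm wide, the top 20 mm) to grip. Tapers to a 9 mm tip over the lowest 16 mm, so it cannot stand alone; rigid, 50 to 80 g. Origin: underside of the tip; z up the tube.
- white_tube_2: One of two white-capped tubes standing in the rack, where they belong. Off-white conical tube, 117 mm long, 29 mm thick; ribbed white screw cap (35 mm wide, the top 20 mm) to grip. Tapers to a 9 mm tip over the lowest 16 mm, so it cannot stand alone; rigid, 50 to 80 g. Origin: underside of the tip; z up the tube.
- rotor: Rotor in the open bowl of the light grey centrifuge (262 mm wide, 115 high): hub with six upright steel sleeves on a circle of 78 mm radius, every 60 degrees from its +x axis. Origin: on its axis, 42 mm above the bench; z up. Sleeve: 33 mm bore, floor (where a tip rests) 6 mm and rim 76 mm above the origin. Stiff bearing: turns only if pushed sideways with about 4 N, and may be left turned.
- park_rack: Grey-green block, 62 (x) by 190 (y) by 66 mm high, fixed, with three 33 mm holes in a row along its y axis at y = -60, 0 and +60 mm; hole floors 10 mm above its origin. White-capped tubes fill two; the one at y = +60 mm is empty at the start. Origin: centre of its underside, on the bench; z up.
Mind the look-alikes: they are no part of the job. What is shaped like the yellow_tube_2 but black is not meant. Leave any black look-alike of the blue_tube_1 alone.

How it is judged:
At the end, for the whole second after the job is handed in: The six coloured tubes are down in the rotor's sleeves (tip under 12 mm above the rotor's origin, within 8 mm of the 78 mm circle; lean under 0.15 rad; at rest), tubes of one cap colour in opposite sleeves (tips over 146 mm apart); white-capped tubes within 15 mm of their starts (horizontal distance between red_tube_1 and rotor between 0.07 and 0.086 m and z of each of red_tube_1, red_tube_2, blue_tube_1, yellow_tube_1, blue_tube_2, yellow_tube_2 in the frame of rotor below 0.012 m and angle between each of red_tube_1, red_tube_2, blue_tube_1, yellow_tube_1, blue_tube_2, yellow_tube_2's own z axis and vertical below 0.15 rad and linear speed of each of red_tube_1, red_tube_2, blue_tube_1, yellow_tube_1, blue_tube_2, yellow_tube_2 below 0.02 m/s and horizontal distance between red_tube_2 and rotor between 0.07 and 0.086 m and horizontal distance between blue_tube_1 and rotor between 0.07 and 0.086 m and horizontal distance between yellow_tube_1 and rotor between 0.07 and 0.086 m and horizontal distance between blue_tube_2 and rotor between 0.07 and 0.086 m and horizontal distance between yellow_tube_2 and rotor between 0.07 and 0.086 m and horizontal distance between red_tube_1 and red_tube_2 above 0.146 m and horizontal distance between blue_tube_1 and blue_tube_2 above 0.146 m and horizontal distance between yellow_tube_1 and yellow_tube_2 above 0.146 m and distance of each of white_tube_1, white_tube_2 from where it was at the start of the episode below 0.015 m); the robot touches nothing.
It fails at once if a coloured tube is tipped over (leans more than 0.7 rad) (angle between any of red_tube_1, red_tube_2, blue_tube_1, yellow_tube_1, blue_tube_2, yellow_tube_2's own z axis and vertical above 0.7 rad).
It fails at once if a white-capped tube is taken out of its place (moves more than 25 mm) (distance of any of white_tube_1, white_tube_2 from where it was at the start of the episode above 0.025 m).
It also fails if it takes over 96 s, if anything falls off the work surface, if the arm or the gripper's body presses on something with over 40 N, if the wrist force passes 120 N, or if a joint passes its speed limit or range.

### The arm

A 6-joint arm with a two-finger parallel gripper is mounted at the origin on a cart in front of the work surface, level with it; the furniture and walls round the work are solid. World frame = base frame: x ahead of the robot, y to its left, z up, the work surface at z = 0. Lengths are in m, angles in rad, forces in N, time in s.
With the tool pointing down it reaches from about 0.275 to 0.725 m from the base axis. Payload 15.9 kg.
Tool frame: the origin (TCP) lies on the centre line of the jaws, within the pads' length; the fingertips stand 19 mm ahead of it and the grasp point (between the pads) is the TCP (bot.tip_extent is the y of the fingertips in the tool frame, in m); y points along the fingers, x is the direction in which the jaws open and shut, and the axes are right-handed (so a half turn about y gives the same grasp; the last joint's range is limited). The gripper opens to 85 mm and grips with 20 to 120 N. Pads are 22 mm wide; open, the fingers measure 114 mm over their backs; the gripper's body (76 mm by 85 mm) begins 54 mm behind the grasp point. The pads swing forward as they close: fully open they stand 13 mm farther back than shut.
Start: joints at [1.275, 0.213, -0.034, 1.323, 0, 1.571], TCP at [0.146, 0.478, 0.229] pointing down, gripper open.
Joint ranges: [-2.98, 2.98], [-0.74, 1.72], [-1.14, 1.35], [-2.1, 2.04], [-1.57, 1.44], [-3.14, 3.14]. Speed limits (rad/s): [1.89, 1.89, 2.39, 2.57, 3.14, 3.14].

### API

Orientations are given as a 3x3 rotation matrix whose columns are the frame's x, y, z axes.
In Python, from cell import bot gives the robot as it stands. The module is installed in compiled form; this text tells all that it offers.
- The arm moves only by the shell command python3 -m pendant 'ROWS' [OPENING] [FORCE]. ROWS is JSON, a list that holds one entry, the list of rows, each a list of 6 numbers: the shift along the tool's x, y, z in m, then the turn, a rotation vector about the tool's x, y, z in rad. In form: [[[x, y, z, wx, wy, wz], ...]]. A call has 1 to 12 rows; each row shifts and turns the commanded pose from where the row before left it, along the tool's axes as they then stand; what a row does not reach is not made up. A row lasts 1/8 s, in which the tool goes at most 62.5 mm and 10.7 degrees, less where a joint would pass 70% of its speed; a pose out of reach is approached as far as the arm can. A call with a gripper value outside its range is refused whole. OPENING is the closure, from 0 (fully open) to 1 (shut), set as the call begins (- or left out, the last holds). The fingers move at their own pace and stop on an object; FORCE is the grip in N (left out, the last holds). Time passes only in rows, so rows that do not move let the fingers close. It gives the time, the measured TCP pose, the force and the opening at its end, in the units of the state.
- bot.get_obs(): the state, without advancing time (a new reading comes with each control period).
- bot.read_camera(name): name is "scene" or "top"; returns a dict with "color" (480x640x3 uint8, red, green, blue), "range_z" (480x640 float32, m along the optical axis (not along the pixel's ray), 0 where there is no reading), "intrinsics" (3x3 intrinsics, pixels), "k1" (the pictures are not rectified: a ray, as slopes to the right and down, at radius r is drawn at 1 + k1 r^2 times it, then the intrinsics apply), "cam_to_world" (4x4, takes a point from camera to world coordinates). Camera axes: x right, y up, looking along -z (the intrinsics and any distortion apply to the point x, -y, -z); pixel columns grow to the right and rows downward; lengths in m; the calibration is good to about 2 mm. A picture is of the moment at which its call begins.
- bot.sign_off(): hands the job in, once; it reports no verdict.
The state is a dict: "time_s": time; "joint_positions": joint angles; "joint_velocities": joint speeds; "joint_efforts": joint torques, N m; "tool_pos": TCP position; "tcp_rot": TCP orientation; "wrist_force": force on the tool from outside, world axes, zero at the start; "moment": the same for the moment, N m; "gripper_width": finger opening in m.
Only numpy, scipy, OpenCV 4.12 (cv2) and the standard library are available. Lean on these libraries where they do the work, as an engineer would, in place of code of your own. Each camera call takes 0.05 s, during which the arm holds its last target.

## Working session

There is one attempt and no reset: what is moved stays moved. The work goes in short steps, Python scripts to look and compute and a shell command to move; the robot and the scene stay as the last step left them, time stands still between calls to the robot, and variables do not carry over. Pictures are saved under pics/ and viewed, and the job is handed in when it is done.

```bash
mkdir -p pics; python3 - <<'E'
from cell import bot
import cv2,numpy as np
o=bot.get_obs()
for k,v in o.items(): print(k,np.round(v,3).tolist())
print(bot.tip_extent)
for n in("scene","top"):
    c=bot.read_camera(n); cv2.imwrite(f"pics/{n}0.png",c["color"][:,:,::-1])
    np.savez(f"{n}0.npz",**c)
    print(n,c["intrinsics"],c["k1"],c["cam_to_world"])
E
```

```text
time_s 0.0
joint_positions [1.275, 0.213, -0.035, 1.324, 0.0, 1.571]
joint_velocities [-0.002, 0.0, -0.0, 0.0, 0.001, 0.002]
joint_efforts [0.002, -68.617, 48.712, 0.018, 0.0, 0.0]
tool_pos [0.146, 0.478, 0.228]
tcp_rot [[0.291, -0.0, -0.957], [0.957, -0.001, 0.291], [-0.001, -1.0, 0.0]]
wrist_force [-0.258, 0.145, 0.352]
moment [-0.006, -0.05, -0.008]
gripper_width 0.085
0.019
scene [[458.4042442    0.         323.74684008]
 [  0.         458.4042442  242.65668102]
 [  0.           0.           1.        ]] 0.025038315485526267 [[ 8.27462159e-01  4.05425751e-01 -3.88505258e-01  3.22205790e-01]
 [-5.61521457e-01  5.97646795e-01 -5.72286608e-01 -5.49315830e-01]
 [ 1.69194988e-04  6.91699551e-01  7.22185366e-01  6.94340495e-01]
 [ 0.00000000e+00  0.00000000e+00  0.00000000e+00  1.00000000e+00]]
top [[580.4569682    0.         319.11786471]
 [  0.         580.4569682  245.45501216]
 [  0.           0.           1.        ]] -0.048472760308846334 [[ 0.00706762  0.9855596  -0.16918131  0.45854925]
 [-0.99997192  0.00738738  0.00126067 -0.06211829]
 [ 0.00249228  0.16916765  0.98558414  1.15526758]
 [ 0.          0.          0.          1.        ]]
```

View pics/top0.png

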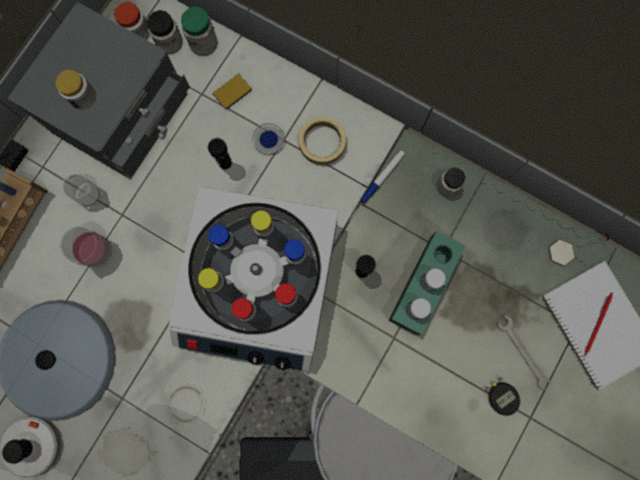

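View pics/scene0.png

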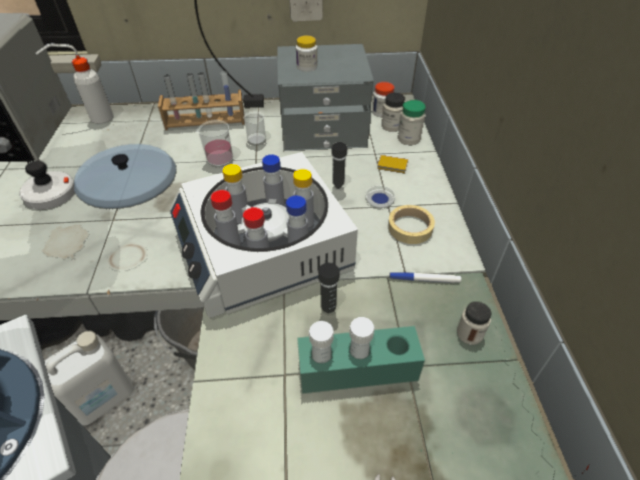

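The top picture shows the rotor at about (256,268). Clockwise from the top, the caps are Y(261,222), B(294,250), R(286,294), R(243,309), Y(208,279), B(219,236). The rack is at (428,283) with its empty hole at (442,253). Black look-alikes stand at (366,265) and (218,150).

The plan is a 3-cycle over the right-hand three: R3→park, B2→3, Y1→2, park→1. I'll measure first.

```bash
cat > h.py <<'E'
import numpy as np,cv2
from scipy.optimize import least_squares
def world(c,name=None):
    K=c["intrinsics"];k1=float(c["k1"]);d=c["range_z"];T=c["cam_to_world"]
    v,u=np.mgrid[0:480,0:640]
    dist=np.array([k1,0,0,0,0.])
    p=cv2.undistortPoints(np.stack([u,v],-1).reshape(-1,1,2).astype(np.float64),K,dist).reshape(480,640,2)
    P=np.stack([p[...,0]*d,-p[...,1]*d,-d],-1)
    W=P@T[:3,:3].T+T[:3,3]; W[d<=0]=np.nan
    return W
def px(c,X):
    T=c["cam_to_world"];p=(np.asarray(X)-T[:3,3])@T[:3,:3]; s=np.array([p[0]/-p[2],-p[1]/-p[2]])
    s=s*(1+c["k1"]*(s@s)); K=c["intrinsics"]; return K[0,0]*s[0]+K[0,2],K[1,1]*s[1]+K[1,2]
def masks(c):
    hsv=cv2.cvtColor(c["color"],cv2.COLOR_RGB2HSV);h,s,v=[hsv[...,i].astype(int) for i in range(3)]
    return {"red":((h<8)|(h>172))&(s>150)&(v>80),"blue":(h>100)&(h<130)&(s>120)&(v>60),"yellow":(h>20)&(h<32)&(s>120)&(v>80),
     "white":(s<25)&(v>130)}
def caps(c,zlo,zhi):
    W=world(c);out=[]
    for n,m in masks(c).items():
        m=m&(W[...,2]>zlo)&(W[...,2]<zhi)
        N,L,st,ce=cv2.connectedComponentsWithStats(m.astype(np.uint8))
        for i in range(1,N):
            if st[i,4]<80: continue
            q=W[L==i]; q2=q[q[:,2]>np.percentile(q[:,2],90)-0.012]
            mid=(q2[:,:2].max(0)+q2[:,:2].min(0))/2
            out.append((n,ce[i].round(0).tolist(),st[i,4],q2[:,:2].mean(0).round(4).tolist(),mid.round(4).tolist(),round(float(np.median(q2[:,2])),4),(q2[:,:2].max(0)-q2[:,:2].min(0)).round(3).tolist()))
    return out
def fit(P,hexa=True):
    P=np.array(P);a0=np.arctan2(*(P-P.mean(0))[0][::-1])
    ang=np.arctan2(*(P-P.mean(0)).T[::-1]); k=np.round((ang-a0)/(np.pi/3))
    f=lambda x:(np.c_[x[0]+.078*np.cos(x[2]+k*np.pi/3),x[1]+.078*np.sin(x[2]+k*np.pi/3)]-P).ravel()
    r=least_squares(f,[*P.mean(0),a0]); return r.x,k,np.abs(r.fun).reshape(-1,2)
E
python3 - <<'E'
import numpy as np
from h import *
for n in("top","scene"):
    c=dict(np.load(n+"0.npz")); print(n)
    r=caps(c,.145,.18)
    for x in r: print(x)
    r=[x for x in r if x[0]!="white" ]
    if len(r)>=6:
        print(fit([x[3] for x in r])); print(fit([x[4] for x in r]))
    for x in caps(c,.105,.14): print(x)
    W=world(c)
    m=(W[...,2]>.06)&(W[...,2]<.072)&(W[...,0]<.6)
    N,L,st,ce=cv2.connectedComponentsWithStats(m.astype(np.uint8))
    for i in range(1,N):
        if st[i,4]>400: 
            print(st[i],ce[i]); 
            print(cv2.minAreaRect(W[L==i][:,:2].astype(np.float32)))
    if n=="top":
        for p in[(366,265),(442,253),(218,150),(340,280),(256,268),(425,300),(430,50)]: print(p,W[p[1],p[0]].round(3))
E
```

```text
top
('red', [285.0, 293.0], np.int32(321), [0.5451, -0.0058], [0.546, -0.0056], 0.1655, [0.035, 0.034])
('red', [242.0, 308.0], np.int32(324), [0.5196, 0.0678], [0.5198, 0.0681], 0.1653, [0.034, 0.033])
('blue', [218.0, 234.0], np.int32(320), [0.6469, 0.112], [0.6468, 0.1122], 0.1652, [0.034, 0.034])
('blue', [294.0, 249.0], np.int32(314), [0.6215, -0.0203], [0.6215, -0.0208], 0.1654, [0.034, 0.033])
('yellow', [261.0, 220.0], np.int32(312), [0.6722, 0.0387], [0.6726, 0.0388], 0.1653, [0.035, 0.035])
('yellow', [208.0, 278.0], np.int32(333), [0.5704, 0.1265], [0.5708, 0.1268], 0.1651, [0.035, 0.035])
(array([ 0.59595   ,  0.05315   , -2.28310355]), array([0., 5., 3., 1., 2., 4.]), array([[1.29376079e-04, 8.47627640e-05],
       [2.65292299e-04, 1.79466286e-05],
       [2.93760789e-05, 1.84762764e-04],
       [8.59162206e-05, 2.16816135e-04],
       [3.65292299e-04, 1.82053371e-04],
       [8.59162206e-05, 3.16816135e-04]]))
(array([ 0.59625   ,  0.05325   , -2.28319519]), array([0., 5., 3., 1., 2., 4.]), array([[7.34785950e-04, 1.80090646e-04],
       [1.63951062e-04, 2.10925484e-04]
[... 2646 characters left out ...]
t32(289), [0.8438, -0.3669], [0.8482, -0.3614], 0.1259, [0.101, 0.171])
('white', [361.0, 329.0], np.int32(497), [0.5761, -0.2727], [0.5775, -0.271], 0.1275, [0.035, 0.035])
('white', [321.0, 333.0], np.int32(499), [0.5232, -0.2453], [0.5247, -0.2434], 0.1274, [0.034, 0.035])
('white', [598.0, 414.0], np.int32(515), [0.7469, -0.5351], [0.7518, -0.5264], 0.1262, [0.093, 0.154])
[192 263 114  39 582] [244.104811   284.00343643]
((0.4991391599178314, -0.05951845645904541), (0.050755664706230164, 0.20007318258285522), 65.03202056884766)
[ 297  332   92   44 2081] [337.11677078 356.48822681]
((0.5533249974250793, -0.25759026408195496), (0.06470014899969101, 0.13433344662189484), 62.1392707824707)
```

```bash
python3 - <<'E'
import numpy as np,cv2
c=np.load("top0.npz")["color"][180:350,160:480,::-1]
cv2.imwrite("pics/crop0.png",cv2.resize(c,None,fx=2.5,fy=2.5,interpolation=cv2.INTER_CUBIC))
E
```

```text
(no output)
```

View pics/crop0.png

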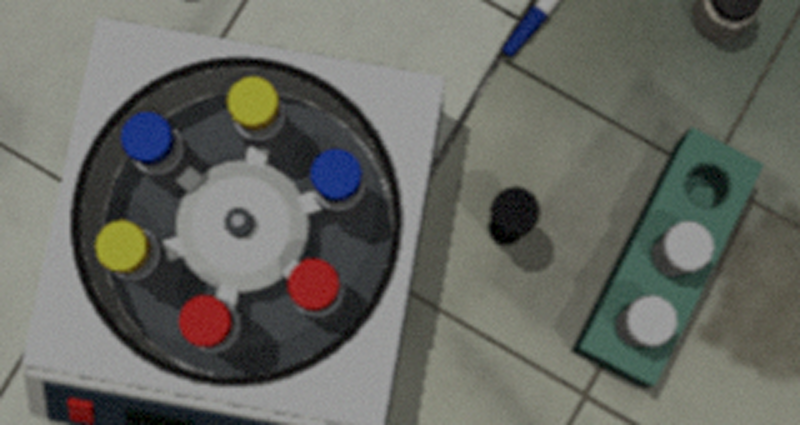

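The crop confirms the layout. The ring is centred at (0.596, 0.053) and every cap top is at z = 0.165. From the white caps, the empty hole is at (0.631, -0.299). I'll turn to yaw 90° so that tool x=+Y, y=-Z and z=-X, and open the jaws only part way.

```bash
python3 -m pendant '[[[0,0,0,0,-0.1475,0],[0,0,0,0,-0.1475,0],[-0.048,0,-0.04,0,0,0]]]' 0.35; python3 -c "
from cell import bot;o=bot.get_obs();print(o['joint_positions'])"
```

```text
time_s: 0.48
tool_pos: [0.1848, 0.4312, 0.2277]
tcp_rot: [[-0.006, -0.001, -1.0], [1.0, -0.0, -0.006], [-0.0, -1.0, 0.001]]
wrist_force: [2.0, -0.4, -0.1]
gripper_width: 0.0553
[ 1.16572418e+00  1.50182317e-01 -1.12911335e-01  1.30838690e+00
  3.42395219e-04  1.15989422e+00]
```

```bash
python3 -m pendant '[[[-0.0437,0,-0.036,0,0,0],[-0.0437,0,-0.036,0,0,0],[-0.0437,0,-0.036,0,0,0],[-0.0437,0,-0.036,0,0,0],[-0.0437,0,-0.036,0,0,0],[-0.0437,0,-0.036,0,0,0],[-0.0437,0,-0.036,0,0,0],[-0.0437,0,-0.036,0,0,0],[-0.0437,0,-0.036,0,0,0],[-0.0437,0,-0.036,0,0,0],[0,0,0,0,0,0]]]'
```

```text
time_s: 1.85
tool_pos: [0.5466, -0.0098, 0.2273]
tcp_rot: [[0.004, -0.001, -1.0], [1.0, -0.0, 0.004], [-0.0, -1.0, 0.001]]
wrist_force: [-1.3, 0.4, -0.6]
gripper_width: 0.0558
```

```bash
python3 -m pendant '[[[0.002,0.01,0.0005,0,0,0],[0.002,0.02,0.0005,0,0,0],[0,0.02,0,0,0,0],[0,0.02,0,0,0,0],[0,0,0,0,0,0]]]' 0.35 && python3 - <<'E'
from cell import bot
import cv2
for n in("scene","top"):
    c=bot.read_camera(n)["color"]; c=c[120:300,150:390] if n=="scene" else c[180:360,160:400]
    cv2.imwrite(f"pics/{n}1.png",cv2.resize(c[:,:,::-1],None,fx=2.5,fy=2.5))
E
```

```text
time_s: 2.48
tool_pos: [0.5427, -0.0019, 0.1572]
tcp_rot: [[-0.001, -0.003, -1.0], [1.0, 0.0, -0.001], [0.0, -1.0, 0.003]]
wrist_force: [-0.2, 0.0, 0.3]
gripper_width: 0.0556
```

View pics/scene1.png

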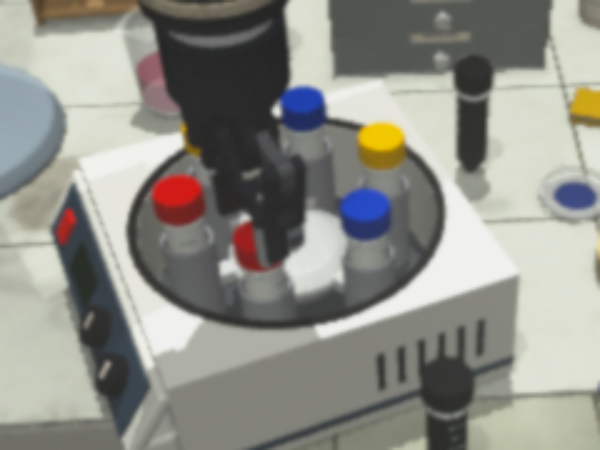

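The jaws straddle the near-right red cap at crop pixel (258,250) and the neighbours are clear. I'm 3–4 mm off centre, so I'll correct that and grip.

```bash
python3 -m pendant '[[[-0.004,0,-0.0025,0,0,0],[0,0,0,0,0,0]]]' 0.35; python3 -m pendant '[[[0,0,0,0,0,0],[0,0,0,0,0,0],[0,0,0,0,0,0],[0,0,0,0,0,0]]]' 1 35
```

```text
time_s: 2.82
tool_pos: [0.5473, -0.0073, 0.1591]
tcp_rot: [[0.001, 0.001, -1.0], [1.0, -0.0, 0.001], [-0.0, -1.0, -0.001]]
wrist_force: [0.1, -0.6, -0.4]
gripper_width: 0.0557
time_s: 3.32
tool_pos: [0.5471, -0.007, 0.1588]
tcp_rot: [[0.001, 0.001, -1.0], [1.0, 0.0, 0.001], [0.0, -1.0, -0.001]]
wrist_force: [0.8, 1.3, 5.2]
gripper_width: 0.0321
```

```bash
python3 -m pendant '[[[0,-0.012,0,0,0,0],[0,-0.02,0,0,0,0],[0,-0.025,0,0,0,0],[0,-0.025,0,0,0,0],[0,-0.025,0,0,0,0],[0,0,0,0,0,0]]]' && python3 - <<'E'
from cell import bot
import cv2
c=bot.read_camera("scene")["color"]
cv2.imwrite(f"pics/s2.png",cv2.resize(c[60:320,100:400,::-1],None,fx=2,fy=2))
E
```

```text
time_s: 4.08
tool_pos: [0.5476, -0.0071, 0.2676]
tcp_rot: [[0.001, 0.003, -1.0], [1.0, -0.0, 0.001], [-0.0, -1.0, -0.003]]
wrist_force: [0.3, 0.4, -1.6]
gripper_width: 0.0318
```

View pics/s2.png

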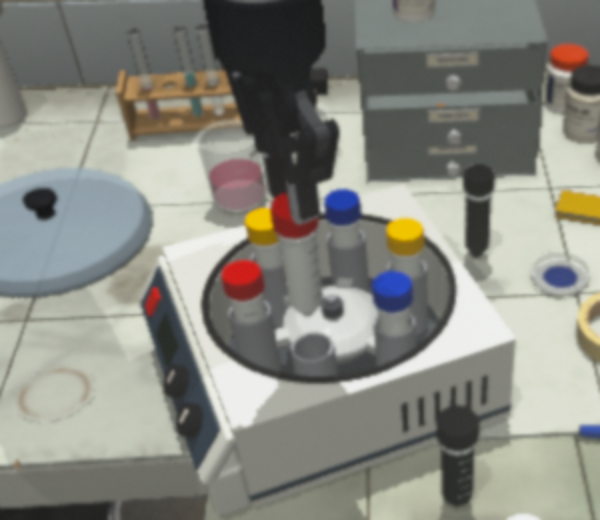

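The red tube is lifted and hangs upright. The empty sleeve shows at crop (315,350). Next I'll carry it to the rack.

```bash
python3 -m pendant '[[[-0.02,0,0,0,0,0],[-0.04,0,-0.005,0,0,0],[-0.04,0,-0.01,0,0,0],[-0.04,0,-0.014,0,0,0],[-0.04,0,-0.014,0,0,0],[-0.04,0,-0.014,0,0,0],[-0.04,0,-0.014,0,0,0],[-0.02,0,-0.01,0,0,0],[-0.011,0,-0.002,0,0,0],[0,0,0,0,0,0],[0,0,0,0,0,0]]]' && cat > look.py <<'E'
import sys,numpy as np
from cell import bot
from h import *
import cv2
tag=sys.argv[1];c=bot.read_camera("scene");t=bot.read_camera("top")
np.savez("last_s.npz",**c);np.savez("last_t.npz",**t)
x,y,w,h=[int(a) for a in sys.argv[2:6]]
im=c["color"][y:y+h,x:x+w,::-1];im=cv2.resize(im,None,fx=400/w,fy=400/w)
x,y,w,h=[int(a) for a in sys.argv[6:10]]
im2=t["color"][y:y+h,x:x+w,::-1];im2=cv2.resize(im2,None,fx=400/w,fy=400/w)
H=max(im.shape[0],im2.shape[0]);o=np.zeros((H,800,3),np.uint8);o[:im.shape[0],:400]=im;o[:im2.shape[0],400:]=im2
cv2.imwrite(f"pics/{tag}.png",o)
E
python3 look.py rk1 240 180 240 240 340 190 160 160; python3 - <<'E'
from h import *
c=dict(np.load("last_s.npz"))
W=world(c)
# points of the tube body (off-white) within a box about the TCP and z levels
for z0 in(.17,.185,.20,.215,.23):
    m=(abs(W[...,2]-z0)<.008)&(abs(W[...,0]-.631)<.05)&(abs(W[...,1]+.299)<.05)
    q=W[m]
    if len(q): print(z0,len(q),((q.max(0)+q.min(0))/2).round(4),(q.max(0)-q.min(0)).round(3), q.mean(0).round(4))
for n,X in(("hole top",(.631,-.299,.066)),("hole h",(.631,-.299,.076))):print(n,px(c,X))
E
```

```text
time_s: 5.5
tool_pos: [0.6292, -0.2982, 0.2652]
tcp_rot: [[0.001, -0.001, -1.0], [1.0, 0.0, 0.001], [0.0, -1.0, 0.001]]
wrist_force: [0.5, -0.2, -0.4]
gripper_width: 0.0315
0.17 64 [ 0.6228 -0.299   0.172 ] [0.02  0.021 0.012] [ 0.6191 -0.3025  0.1743]
0.185 145 [ 0.6264 -0.2979  0.1851] [0.027 0.025 0.016] [ 0.6195 -0.3021  0.1851]
0.2 147 [ 0.6254 -0.2971  0.2001] [0.025 0.027 0.016] [ 0.6193 -0.3029  0.1998]
0.215 168 [ 0.626  -0.2992  0.215 ] [0.026 0.025 0.016] [ 0.6195 -0.3036  0.215 ]
0.23 168 [ 0.6258 -0.2988  0.23  ] [0.026 0.027 0.016] [ 0.6192 -0.3039  0.2301]
hole top (np.float64(397.3142405629224), np.float64(345.0342991380335))
hole h (np.float64(398.0587591101845), np.float64(341.5934494296073))
```

View pics/rk1.png

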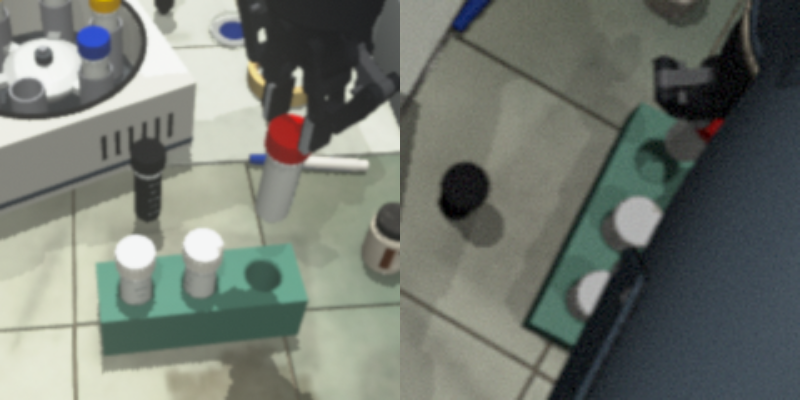

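```bash
cat >> h.py <<'E'
def axis(c,X,z0,z1,r=.0145,box=.025):
    """tilted cylinder of known radius fitted to range points; returns xy at z0 and z1"""
    W=world(c); m=(W[...,2]>z0)&(W[...,2]<z1)&(np.hypot(W[...,0]-X[0],W[...,1]-X[1])<box)
    q=W[m]
    def f(p):
        t=((q[:,2]-z0)/(z1-z0))[:,None]; a=p[:2]*(1-t)+p[2:]*t
        return np.hypot(*(q[:,:2]-a).T)-r
    s=least_squares(f,[*X,*X],loss="soft_l1",f_scale=.001)
    return len(q),s.x[:2].round(4),s.x[2:].round(4),round(float(np.median(abs(s.fun))),4)
E
python3 - <<'E'
from h import *
c=dict(np.load("last_s.npz"));s=dict(np.load("scene0.npz"))
print("held",axis(c,(.627,-.298),.18,.235))
print("w1",axis(c,(.5778,-.271),.07,.105)); print("w2",axis(c,(.5244,-.243),.07,.105))
print("w1",axis(c,(.5778,-.271),.108,.122,.0175)); print("w2",axis(c,(.5244,-.243),.108,.122,.0175))
for z in (.066,):
    W=world(c); 
# hole edge: rack top mask fit
W=world(s); m=(abs(W[...,2]-.066)<.006)&(W[...,0]>.4)&(W[...,0]<.7)&(W[...,1]<-.2)&(W[...,1]>-.4)
q=W[m][:,:2]; print(cv2.minAreaRect(q.astype(np.float32)),len(q))
d=np.hypot(q[:,0]-.631,q[:,1]+.299); print(np.sort(d)[:10].round(4))
# ring points just outside hole
from scipy.ndimage import *
best=max(((np.sort(np.hypot(q[:,0]-x,q[:,1]-y))[5],x,y) for x in np.arange(.62,.642,.001) for y in np.arange(-.31,-.288,.001)))
print(best)
E
```

```text
held (544, array([ 0.6283, -0.2949]), array([ 0.6282, -0.2972]), 0.0004)
w1 (208, array([ 0.5787, -0.2695]), array([ 0.5778, -0.2703]), 0.0004)
w2 (201, array([ 0.5256, -0.2419]), array([ 0.5245, -0.243 ]), 0.0004)
w1 (111, array([ 0.5784, -0.2702]), array([ 0.5781, -0.2703]), 0.0005)
w2 (114, array([ 0.5249, -0.2422]), array([ 0.525 , -0.2427]), 0.0004)
((0.5788333415985107, -0.2705809473991394), (0.06441827118396759, 0.19114920496940613), 62.65589904785156) 3367
[0.015  0.0155 0.0156 0.0157 0.0157 0.0158 0.0159 0.0159 0.0159 0.016 ]
(np.float64(0.016033156047158045), np.float64(0.631), np.float64(-0.298))
```

```bash
python3 -m pendant '[[[-0.003,0.01,-0.003,0,0,0],[0,0.02,0,0,0,0],[0,0.02,0,0,0,0],[0,0.018,0,0,0,0],[0,0,0,0,0,0],[0,0,0,0,0,0]]]' && python3 look.py rk2 290 230 160 160 340 190 160 160; python3 - <<'E'
from h import *
c=dict(np.load("last_s.npz"))
print("held",axis(c,(.631,-.299),.10,.165))
E
```

```text
time_s: 6.35
tool_pos: [0.6328, -0.3011, 0.1982]
tcp_rot: [[0.001, 0.001, -1.0], [1.0, -0.0, 0.001], [-0.0, -1.0, -0.001]]
wrist_force: [-0.0, 0.1, -0.5]
gripper_width: 0.0318
held (472, array([ 0.632 , -0.2972]), array([ 0.6319, -0.2999]), 0.0003)
```

View pics/rk2.png

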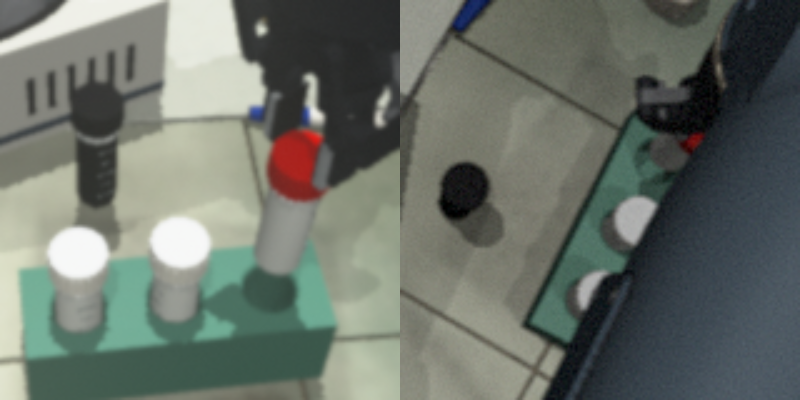

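```bash
python3 -m pendant '[[[0,0.012,0,0,0,0],[0,0.012,0,0,0,0],[0,0.012,0,0,0,0],[0,0.012,0,0,0,0],[0,0,0,0,0,0]]]'; python3 -m pendant '[[[0,0.01,0,0,0,0],[0,0.008,0,0,0,0],[0,0.006,0,0,0,0],[0,0,0,0,0,0]]]'
```

```text
time_s: 7.08
tool_pos: [0.632, -0.3008, 0.1482]
tcp_rot: [[0.001, -0.002, -1.0], [1.0, 0.001, 0.001], [0.001, -1.0, 0.002]]
wrist_force: [-0.3, 0.2, -0.5]
gripper_width: 0.0323
time_s: 7.58
tool_pos: [0.6324, -0.301, 0.1249]
tcp_rot: [[0.001, -0.001, -1.0], [1.0, 0.0, 0.001], [0.0, -1.0, 0.001]]
wrist_force: [0.4, 0.5, -0.5]
gripper_width: 0.0322
```

```bash
python3 -m pendant '[[[0,0.003,0,0,0,0],[0,0,0,0,0,0]]]';  python3 -m pendant '[[[0,0,0,0,0,0],[0,0,0,0,0,0],[0,0,0,0,0,0],[0,-0.01,0,0,0,0],[0,-0.02,0,0,0,0],[0,-0.03,0,0,0,0],[0,-0.03,0,0,0,0],[0,-0.02,0,0,0,0]]]' 0.35
```

```text
time_s: 7.82
tool_pos: [0.6326, -0.3011, 0.1225]
tcp_rot: [[0.001, -0.0, -1.0], [1.0, 0.0, 0.001], [0.0, -1.0, 0.0]]
wrist_force: [-0.6, 0.6, -0.5]
gripper_width: 0.0317
time_s: 8.82
tool_pos: [0.6329, -0.3012, 0.235]
tcp_rot: [[0.001, 0.002, -1.0], [1.0, -0.001, 0.001], [-0.001, -1.0, -0.002]]
wrist_force: [0.2, -0.2, -0.5]
gripper_width: 0.0553
```

```bash
python3 -m pendant '[[[0.02,0,0.001,0,0,0],[0.04,0,0.002,0,0,0],[0.04,0,0.002,0,0,0],[0.04,0,0.002,0,0,0],[0.04,0,0.002,0,0,0],[0.04,0,0.0015,0,0,0],[0.04,0,0,0,0,0],[0.0205,0,0,0,0,0],[0,0,0,0,0,0],[0,0,0,0,0,0]]]'; python3 look.py b1 150 100 320 320 160 180 320 200; python3 - <<'E'
from h import *
for n in "st":
    c=dict(np.load(f"last_{n}.npz"))
    for x in caps(c,.145,.18)+caps(c,.118,.135): print(n,x[0],x[1],x[3:])
print("red in rack",axis(dict(np.load("last_s.npz")),(.632,-.298),.108,.122,.0175))
E
```

```text
time_s: 10.07
tool_pos: [0.6224, -0.0216, 0.2327]
tcp_rot: [[0.001, 0.0, -1.0], [1.0, -0.0, 0.001], [-0.0, -1.0, -0.0]]
wrist_force: [-0.0, -0.5, -0.3]
gripper_width: 0.0558
s red [221.0, 199.0] ([0.5182, 0.0641], [0.5194, 0.0674], 0.1646, [0.034, 0.034])
s blue [271.0, 163.0] ([0.6445, 0.1073], [0.6456, 0.1104], 0.1648, [0.032, 0.033])
s blue [296.0, 205.0] ([0.6199, -0.0239], [0.6212, -0.0218], 0.1651, [0.034, 0.034])
s yellow [232.0, 173.0] ([0.5689, 0.1226], [0.5703, 0.1263], 0.1646, [0.035, 0.036])
s yellow [301.0, 181.0] ([0.665, 0.0326], [0.6701, 0.0387], 0.1618, [0.031, 0.036])
s red [401.0, 323.0] ([0.6291, -0.2983], [0.6304, -0.2965], 0.1275, [0.034, 0.034])
s white [86.0, 77.0] ([0.4504, 0.735], [0.4517, 0.7406], 0.1283, [0.054, 0.039])
s white [474.0, 167.0] ([1.0101, -0.0792], [1.0493, -0.0107], 0.1258, [0.3, 0.52])
s white [536.0, 292.0] ([0.843, -0.3684], [0.8462, -0.3612], 0.1259, [0.101, 0.171])
s white [361.0, 328.0] ([0.576, -0.2727], [0.5774, -0.2712], 0.1274, [0.035, 0.036])
s white [321.0, 332.0] ([0.5232, -0.2452], [0.5246, -0.2434], 0.1274, [0.035, 0.035])
s white [598.0, 414.0] ([0.7469, -0.535], [0.7517, -0.5262], 0.1263, [0.091, 0.155])
t red [448.0, 249.0] ([0.6305, -0.2957], [0.6304, -0.2969], 0.1279, [0.033, 0.035])
t white [435.0, 278.0] ([0.5777, -0.2704], [0.5777, -0.2702], 0.1278, [0.033, 0.033])
t white [420.0, 308.0] ([0.5244, -0.2428], [0.5249, -0.2426], 0.1278, [0.034, 0.033])
red in rack (123, array([ 0.6318, -0.2953]), array([ 0.6314, -0.2952]), 0.0004)
```

View pics/b1.png

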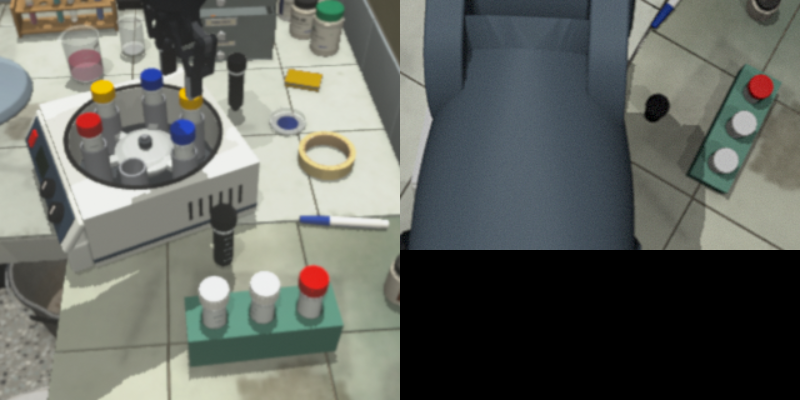

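The red tube is seated in the rack at (757,88) in the right-hand picture: its cap top is at 0.1275, the same as the white ones. The rotor hasn't turned. Next is the blue tube at slot 2.

```bash
python3 -m pendant '[[[0.0005,0.015,0,0,0,0],[0,0.02,0,0,0,0],[0,0.02,0,0,0,0],[0,0.0195,0,0,0,0],[0,0,0,0,0,0],[0,0,0,0,0,0]]]' 0.35; python3 -m pendant '[[[0,0,0,0,0,0],[0,0,0,0,0,0],[0,0,0,0,0,0],[0,0,0,0,0,0]]]' 1 35;python3 -m pendant '[[[0,-0.012,0,0,0,0],[0,-0.02,0,0,0,0],[0,-0.025,0,0,0,0],[0,-0.025,0,0,0,0],[0,-0.025,0,0,0,0],[0,0,0,0,0,0],[0,0,0,0,0,0]]]'; python3 look.py b2 180 120 200 200 160 180 320 200;  python3 - <<'E'
from h import *
c=dict(np.load("last_s.npz"))
for x in caps(c,.145,.18): print(x[0],x[1],x[3:])
print(axis(c,(.622,-.021),.185,.235))
E
```

```text
time_s: 10.92
tool_pos: [0.6226, -0.0206, 0.1588]
tcp_rot: [[0.001, 0.001, -1.0], [1.0, -0.0, 0.001], [-0.0, -1.0, -0.001]]
wrist_force: [-0.2, 0.5, -1.0]
gripper_width: 0.0555
time_s: 11.42
tool_pos: [0.623, -0.0201, 0.1591]
tcp_rot: [[0.001, 0.002, -1.0], [1.0, -0.0, 0.001], [-0.0, -1.0, -0.002]]
wrist_force: [-0.8, -0.0, 5.4]
gripper_width: 0.0312
time_s: 12.3
tool_pos: [0.6222, -0.0201, 0.2646]
tcp_rot: [[0.001, -0.0, -1.0], [1.0, 0.0, 0.001], [0.0, -1.0, 0.0]]
wrist_force: [0.6, -1.3, -1.0]
gripper_width: 0.0315
red [221.0, 199.0] ([0.5184, 0.0641], [0.5195, 0.0679], 0.1648, [0.033, 0.036])
blue [271.0, 163.0] ([0.6445, 0.1074], [0.6452, 0.1108], 0.1645, [0.032, 0.034])
yellow [232.0, 173.0] ([0.5689, 0.1227], [0.5696, 0.1264], 0.1646, [0.034, 0.035])
yellow [307.0, 178.0] ([0.6776, 0.0311], [0.6771, 0.0367], 0.1648, [0.025, 0.031])
(399, array([ 0.6218, -0.0192]), array([ 0.6216, -0.0199]), 0.0005)
```

View pics/b2.png

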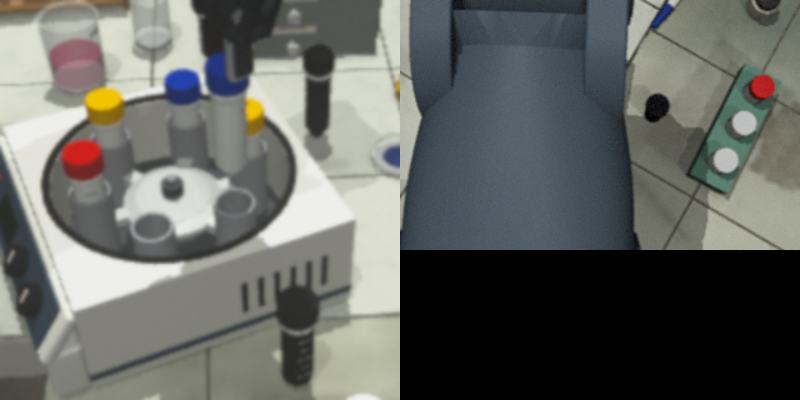

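The blue tube is up and upright. The two empty sleeves show at (153,232) and (235,208). Slot 3's centre is at (0.5453,-0.006), so I'll move over it.

```bash
python3 -m pendant '[[[0.003,0,0.0165,0,0,0],[0.005,0,0.03,0,0,0],[0.005,0,0.03,0,0,0],[0,0,0,0,0,0],[0,0.018,0,0,0,0],[0,0,0,0,0,0],[0,0,0,0,0,0]]]'; python3 look.py b3 180 120 200 200 160 180 320 200;  python3 - <<'E'
from h import *
c=dict(np.load("last_s.npz"))
print(axis(c,(.5453,-.006),.155,.215))
E
```

```text
time_s: 13.28
tool_pos: [0.5461, -0.0071, 0.2472]
tcp_rot: [[0.001, -0.0, -1.0], [1.0, -0.0, 0.001], [-0.0, -1.0, 0.0]]
wrist_force: [0.0, 1.3, -1.0]
gripper_width: 0.032
(466, array([ 0.5456, -0.0057]), array([ 0.5456, -0.007 ]), 0.0005)
```

View pics/b3.png

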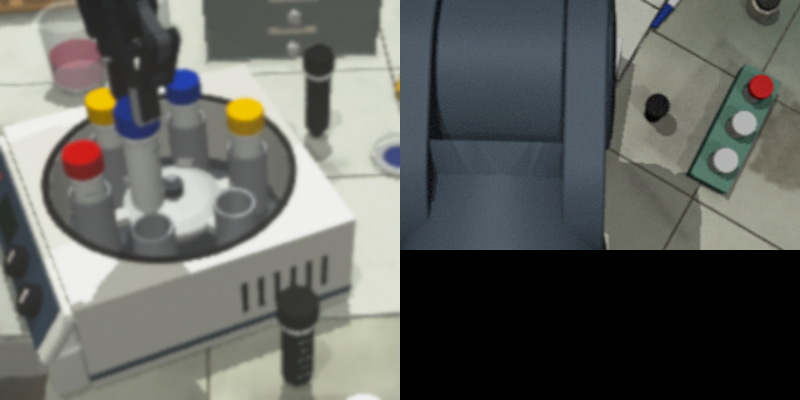

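```bash
python3 -m pendant '[[[0,0.012,0,0,0,0],[0,0.012,0,0,0,0],[0,0.012,0,0,0,0],[0,0,0,0,0,0]]]'; python3 -m pendant '[[[0,0.014,0,0,0,0],[0,0.014,0,0,0,0],[0,0.012,0,0,0,0],[0,0.008,0,0,0,0],[0,0,0,0,0,0],[0,0,0,0,0,0]]]'
```

```text
time_s: 13.88
tool_pos: [0.5452, -0.0069, 0.2098]
tcp_rot: [[0.001, -0.002, -1.0], [1.0, 0.0, 0.001], [0.0, -1.0, 0.002]]
wrist_force: [1.1, 0.3, -1.1]
gripper_width: 0.0314
time_s: 14.62
tool_pos: [0.5458, -0.0069, 0.1629]
tcp_rot: [[0.001, -0.0, -1.0], [1.0, 0.0, 0.001], [0.0, -1.0, 0.0]]
wrist_force: [0.4, 4.6, -3.0]
gripper_width: 0.0313
```

```bash
python3 -m pendant '[[[0.001,0.002,0,0,0,0],[0,0,0,0,0,0]]]';  python3 -m pendant '[[[0,0,0,0,0,0],[0,0,0,0,0,0],[0,0,0,0,0,0],[0,-0.01,0,0,0,0],[0,-0.02,0,0,0,0],[0,-0.025,0,0,0,0],[0,-0.025,0,0,0,0],[0,0,0,0,0,0]]]' 0.35; python3 look.py b4 180 120 200 200 160 180 320 200;  python3 - <<'E'
from h import *
c=dict(np.load("last_s.npz"))
for x in caps(c,.145,.19): print(x[0],x[1],x[3:])
E
```

```text
time_s: 14.88
tool_pos: [0.546, -0.0062, 0.1611]
tcp_rot: [[0.001, 0.0, -1.0], [1.0, -0.001, 0.001], [-0.001, -1.0, -0.0]]
wrist_force: [-0.0, 1.7, -0.6]
gripper_width: 0.0319
time_s: 15.88
tool_pos: [0.5468, -0.0061, 0.2434]
tcp_rot: [[0.001, 0.004, -1.0], [1.0, -0.0, 0.001], [-0.0, -1.0, -0.004]]
wrist_force: [-0.2, 0.4, -0.0]
gripper_width: 0.0556
red [221.0, 199.0] ([0.5184, 0.0638], [0.5195, 0.0674], 0.1647, [0.034, 0.035])
blue [273.0, 164.0] ([0.6481, 0.1034], [0.6474, 0.1086], 0.1642, [0.031, 0.029])
blue [253.0, 216.0] ([0.5446, -0.0087], [0.5455, -0.0055], 0.1648, [0.033, 0.034])
yellow [232.0, 173.0] ([0.5684, 0.1223], [0.5697, 0.1273], 0.1646, [0.034, 0.037])
yellow [302.0, 178.0] ([0.67, 0.0352], [0.6721, 0.0384], 0.1649, [0.034, 0.035])
white [326.0, 65.0] ([0.9346, 0.3439], [0.9337, 0.3589], 0.1863, [0.272, 0.265])
```

View pics/b4.png

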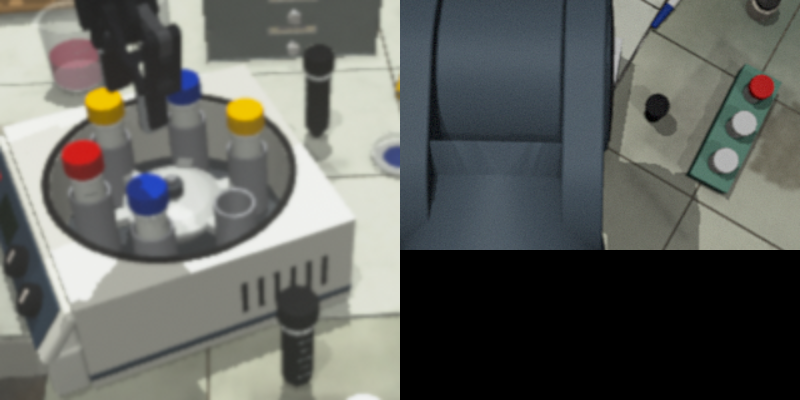

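The blue tube is seated in slot 3, with its cap top at 0.1648, and the rotor is unturned. Next is the far yellow (Y1), at (245,115) in this view and (261,222) in the first top picture. It goes to slot 2.

```bash
python3 -m pendant '[[[0.005,0,-0.0164,0,0,0],[0.01,0,-0.03,0,0,0],[0.015,0,-0.04,0,0,0],[0.015,0,-0.04,0,0,0],[0,0,0,0,0,0],[0,0,0,0,0,0]]]' 0.35; python3 -m pendant '[[[0,0.015,0,0,0,0],[0,0.02,0,0,0,0],[0,0.02,0,0,0,0],[0,0.018,0,0,0,0],[0,0.009,0,0,0,0],[0,0,0,0,0,0],[0,0,0,0,0,0]]]'
```

```text
time_s: 16.73
tool_pos: [0.6717, 0.0387, 0.2402]
tcp_rot: [[0.001, -0.001, -1.0], [1.0, -0.0, 0.001], [-0.0, -1.0, 0.001]]
wrist_force: [-0.3, -0.1, 0.4]
gripper_width: 0.0557
time_s: 17.6
tool_pos: [0.6724, 0.0387, 0.16]
tcp_rot: [[0.001, 0.001, -1.0], [1.0, 0.0, 0.001], [0.0, -1.0, -0.001]]
wrist_force: [0.4, 0.5, 0.2]
gripper_width: 0.0555
```

```bash
python3 -m pendant '[[[0,0,0,0,0,0],[0,0,0,0,0,0],[0,0,0,0,0,0],[0,0,0,0,0,0]]]' 1 35;python3 -m pendant '[[[0,-0.012,0,0,0,0],[0,-0.02,0,0,0,0],[0,-0.025,0,0,0,0],[0,-0.025,0,0,0,0],[0,-0.015,0,0,0,0],[0,0,0,0,0,0],[0,0,0,0,0,0]]]'; python3 look.py y1 180 120 200 200 160 180 320 200;  python3 - <<'E'
from h import *
c=dict(np.load("last_s.npz"))
for x in caps(c,.145,.18): print(x[0],x[1],x[3:])
print(axis(c,(.672,.039),.175,.225))
E
```

```text
time_s: 18.1
tool_pos: [0.6728, 0.0389, 0.1599]
tcp_rot: [[0.001, 0.002, -1.0], [1.0, 0.0, 0.001], [0.0, -1.0, -0.002]]
wrist_force: [0.3, -0.0, 5.2]
gripper_width: 0.0314
time_s: 18.98
tool_pos: [0.6722, 0.0388, 0.2555]
tcp_rot: [[0.001, -0.001, -1.0], [1.0, -0.0, 0.001], [-0.0, -1.0, 0.001]]
wrist_force: [0.9, -0.8, 0.7]
gripper_width: -0.0004
red [221.0, 199.0] ([0.5184, 0.0639], [0.5194, 0.067], 0.1648, [0.034, 0.036])
blue [271.0, 163.0] ([0.6448, 0.1072], [0.6464, 0.1105], 0.1646, [0.034, 0.033])
blue [253.0, 217.0] ([0.5439, -0.009], [0.545, -0.0059], 0.1649, [0.033, 0.035])
yellow [232.0, 173.0] ([0.5697, 0.123], [0.5702, 0.1264], 0.1645, [0.035, 0.036])
yellow [303.0, 179.0] ([0.6699, 0.0316], [0.6717, 0.0344], 0.1647, [0.034, 0.035])
(0, array([0.672, 0.039]), array([0.672, 0.039]), nan)
  return _methods._mean(a, axis=axis, dtype=dtype,
  ret = ret.dtype.type(ret / rcount)
```

View pics/y1.png

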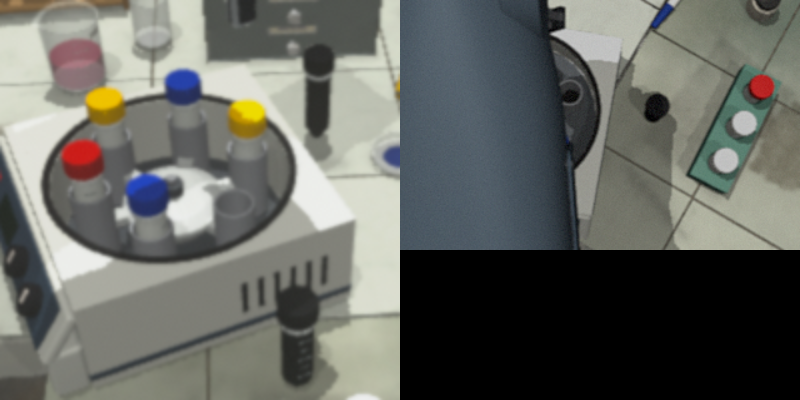

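The grip slipped off. The yellow tube is still seated, with its top at 0.1647, and its cap has shifted about 4 mm in −y. I'll grasp it again about 6 mm lower with more force.

```bash
python3 -m pendant '[[[-0.0035,0,-0.0005,0,0,0],[0,0,0,0,0,0],[0,0,0,0,0,0]]]' 0.35 60; python3 -m pendant '[[[0,0.02,0,0,0,0],[0,0.025,0,0,0,0],[0,0.025,0,0,0,0],[0,0.02,0,0,0,0],[0,0.0115,0,0,0,0],[0,0,0,0,0,0],[0,0,0,0,0,0]]]'; python3 -m pendant '[[[0,0,0,0,0,0],[0,0,0,0,0,0],[0,0,0,0,0,0],[0,0,0,0,0,0]]]' 1 60;python3 -m pendant '[[[0,-0.005,0,0,0,0],[0,-0.01,0,0,0,0],[0,-0.01,0,0,0,0],[0,0,0,0,0,0]]]'
```

```text
time_s: 19.45
tool_pos: [0.6728, 0.0352, 0.2559]
tcp_rot: [[0.001, -0.0, -1.0], [1.0, -0.0, 0.001], [-0.0, -1.0, 0.0]]
wrist_force: [0.1, 0.4, 0.3]
gripper_width: 0.0545
time_s: 20.32
tool_pos: [0.6732, 0.0354, 0.1554]
tcp_rot: [[0.001, 0.001, -1.0], [1.0, 0.0, 0.001], [0.0, -1.0, -0.001]]
wrist_force: [0.8, 0.1, 0.3]
gripper_width: 0.0554
time_s: 20.82
tool_pos: [0.6734, 0.0356, 0.1556]
tcp_rot: [[0.001, 0.002, -1.0], [1.0, 0.001, 0.001], [0.001, -1.0, -0.002]]
wrist_force: [0.5, 0.9, 6.5]
gripper_width: 0.0315
time_s: 21.32
tool_pos: [0.6734, 0.0353, 0.1808]
tcp_rot: [[0.001, 0.002, -1.0], [1.0, 0.0, 0.001], [0.0, -1.0, -0.002]]
wrist_force: [-1.0, -0.1, -0.8]
gripper_width: 0.0315
```

```bash
python3 look.py y2 180 120 200 200 160 180 320 200
```

```text
(no output)
```

View pics/y2.png

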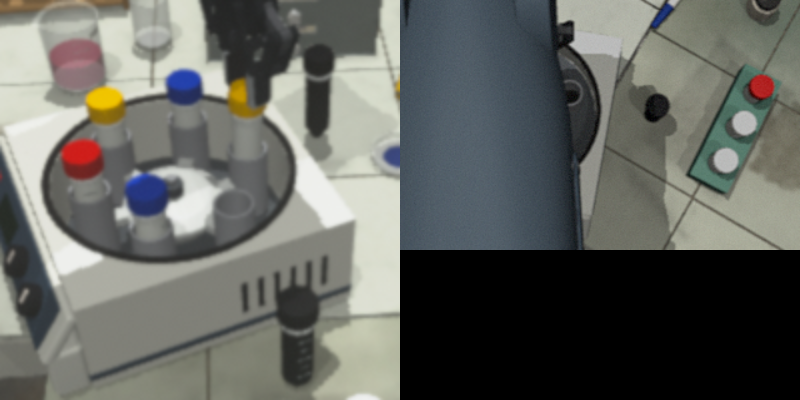

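The yellow tube is now rising with the gripper, so I'll go on.

```bash
python3 -m pendant '[[[0,-0.02,0,0,0,0],[0,-0.025,0,0,0,0],[0,-0.02,0,0,0,0],[0,-0.01,0,0,0,0],[0,0,0,0,0,0],[0,0,0,0,0,0]]]'; python3 look.py y3 180 120 200 200 160 180 320 200;  python3 - <<'E'
from h import *
c=dict(np.load("last_s.npz"))
for x in caps(c,.145,.18): print(x[0],x[1],x[3:])
print(axis(c,(.673,.036),.175,.225))
# empty sleeve 2 rim points
W=world(c)
m=(abs(W[...,2]-.118)<.004)&(np.hypot(W[...,0]-.6215,W[...,1]+.0205)<.03); q=W[m];print(len(q),q[:,:2].max(0),q[:,:2].min(0),(q[:,:2].max(0)+q[:,:2].min(0))/2)
E
```

```text
time_s: 22.18
tool_pos: [0.6725, 0.0353, 0.2534]
tcp_rot: [[0.001, -0.001, -1.0], [1.0, -0.0, 0.001], [-0.0, -1.0, 0.001]]
wrist_force: [-0.2, -0.7, -0.9]
gripper_width: 0.0311
red [221.0, 199.0] ([0.5187, 0.0649], [0.5193, 0.0683], 0.1647, [0.034, 0.035])
blue [271.0, 163.0] ([0.6455, 0.1068], [0.6469, 0.1106], 0.1644, [0.032, 0.034])
blue [253.0, 217.0] ([0.5429, -0.0084], [0.5442, -0.0054], 0.1648, [0.033, 0.034])
yellow [232.0, 173.0] ([0.5694, 0.1228], [0.5701, 0.1272], 0.1645, [0.034, 0.037])
(355, array([0.6719, 0.04  ]), array([0.6722, 0.037 ]), 0.0006)
131 [6.41378841e-01 6.17783990e-04] [ 0.60154919 -0.03953163] [ 0.62146402 -0.01945692]
```

View pics/y3.png

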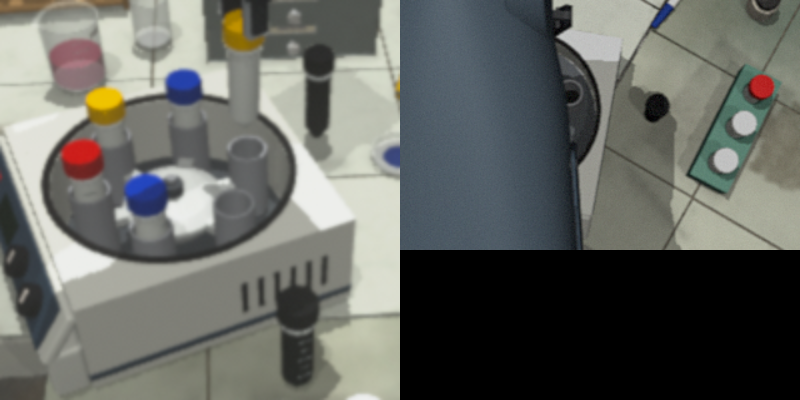

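```bash
python3 -m pendant '[[[-0.015,0,0.013,0,0,0],[-0.03,0,0.025,0,0,0],[-0.015,0,0.013,0,0,0],[0,0,0,0,0,0],[0,0,0,0,0,0]]]'; python3 look.py y4 180 120 200 200 160 180 320 200;  python3 - <<'E'
from h import *
c=dict(np.load("last_s.npz"))
print(axis(c,(.6206,-.021),.165,.225))
E
```

```text
time_s: 22.9
tool_pos: [0.6219, -0.0242, 0.2543]
tcp_rot: [[0.001, -0.0, -1.0], [1.0, 0.0, 0.001], [0.0, -1.0, 0.0]]
wrist_force: [0.4, 0.5, -1.4]
gripper_width: 0.0308
(450, array([ 0.6218, -0.0191]), array([ 0.6216, -0.0223]), 0.0005)
```

View pics/y4.png

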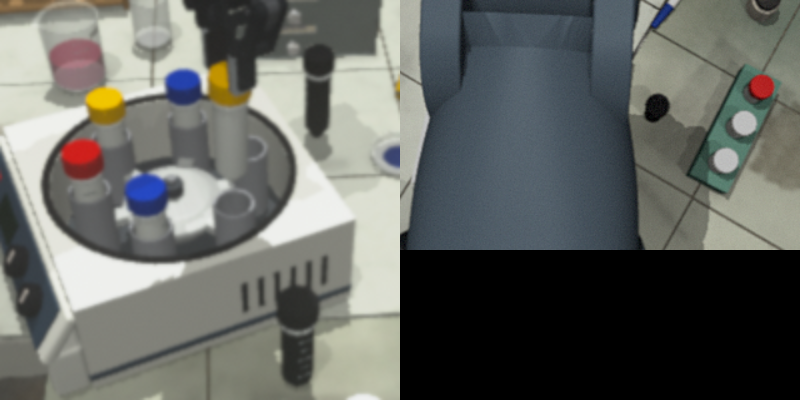

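The measured lean is about 0.03–0.05 rad, tip toward +y. I'll take out 0.025 rad with a small turn about tool z, then lower.

```bash
python3 -m pendant '[[[0.0015,0,0.0005,0,0,0.025],[0,0.012,0,0,0,0],[0.0003,0.012,0,0,0,0],[0,0,0,0,0,0],[0,0,0,0,0,0]]]'; python3 - <<'E'
from h import *
from cell import bot
c=bot.read_camera("scene")
print(axis(c,(.6206,-.021),.145,.205))
E
```

```text
time_s: 23.62
tool_pos: [0.6212, -0.0235, 0.2306]
tcp_rot: [[0.001, -0.0, -1.0], [1.0, -0.025, 0.001], [-0.025, -1.0, 0.0]]
wrist_force: [-0.5, -0.2, -1.2]
gripper_width: 0.0313
(423, array([ 0.6209, -0.0209]), array([ 0.6209, -0.0224]), 0.0005)
```

```bash
python3 -m pendant '[[[0.0008,0.012,0,0,0,0],[0.0003,0.012,0,0,0,0],[0.0003,0.012,0,0,0,0],[0,0,0,0,0,0]]]'; python3 -m pendant '[[[0.0003,0.012,0,0,0,0],[0.0003,0.012,0,0,0,0],[0.0002,0.009,0,0,0,0],[0,0,0,0,0,0],[0,0,0,0,0,0]]]'
```

```text
time_s: 24.18
tool_pos: [0.6206, -0.0228, 0.1932]
tcp_rot: [[0.001, -0.002, -1.0], [1.0, -0.025, 0.001], [-0.025, -1.0, 0.002]]
wrist_force: [0.5, 0.9, -2.0]
gripper_width: 0.0316
time_s: 24.8
tool_pos: [0.6209, -0.0224, 0.1605]
tcp_rot: [[0.0, -0.001, -1.0], [1.0, -0.024, 0.0], [-0.024, -1.0, 0.001]]
wrist_force: [0.5, 5.7, -3.6]
gripper_width: 0.0318
```

```bash
python3 -m pendant '[[[0.0015,0.003,0,0,0,0],[0,0,0,0,0,0]]]';  python3 -m pendant '[[[0,0,0,0,0,0],[0,0,0,0,0,0],[0,0,0,0,0,0],[0,-0.01,0,0,0,0],[0,-0.02,0,0,0,0],[0,-0.025,0,0,0,-0.025],[0,-0.025,0,0,0,0],[0,0,0,0,0,0]]]' 0.35; python3 look.py y5 180 120 200 200 160 180 320 200;  python3 - <<'E'
from h import *
c=dict(np.load("last_s.npz"))
for x in caps(c,.145,.18): print(x[0],x[1],x[3:])
E
```

```text
time_s: 25.05
tool_pos: [0.621, -0.0216, 0.1578]
tcp_rot: [[0.001, -0.001, -1.0], [1.0, -0.025, 0.001], [-0.025, -1.0, 0.001]]
wrist_force: [0.2, 1.0, -2.2]
gripper_width: 0.0317
time_s: 26.05
tool_pos: [0.6222, -0.0203, 0.241]
tcp_rot: [[0.001, 0.004, -1.0], [1.0, -0.0, 0.001], [-0.0, -1.0, -0.004]]
wrist_force: [0.7, 0.3, -0.7]
gripper_width: 0.0556
red [221.0, 199.0] ([0.5187, 0.0647], [0.5192, 0.0683], 0.1646, [0.033, 0.035])
blue [271.0, 163.0] ([0.6454, 0.1068], [0.6473, 0.1105], 0.1645, [0.033, 0.035])
blue [253.0, 217.0] ([0.5435, -0.0087], [0.5448, -0.0055], 0.1649, [0.034, 0.034])
yellow [232.0, 172.0] ([0.5698, 0.123], [0.5706, 0.1266], 0.1646, [0.033, 0.037])
yellow [295.0, 205.0] ([0.6184, -0.0232], [0.6199, -0.0205], 0.1649, [0.034, 0.036])
```

View pics/y5.png

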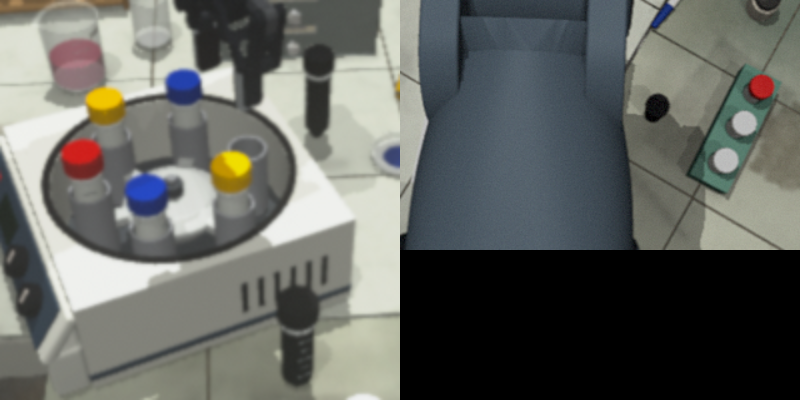

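The yellow tube is seated in slot 2 with its cap top at 0.1649. Now I'll fetch the parked red one.

```bash
python3 -m pendant '[[[-0.02,0,0,0,0,0],[-0.04,0,-0.001,0,0,0],[-0.04,0,-0.002,0,0,0],[-0.04,0,-0.002,0,0,0],[-0.04,0,-0.002,0,0,0],[-0.04,0,-0.002,0,0,0],[-0.036,0,-0.0008,0,0,0],[-0.02,0,0,0,0,0],[0,0,0,0,0,0],[0,0,0,0,0,0]]]' 0.35; python3 look.py r1 240 180 240 240 160 180 320 200;python3 - <<'E'
from h import *
c=dict(np.load("last_t.npz"))
r=[x for x in caps(c,.145,.18) if x[0]!="white"]
for x in r: print(x[0],x[1],x[3:])
if len(r)>3:
    for j in(3,4): print(fit([x[j] for x in r])[::2])
c=dict(np.load("last_s.npz"))
for x in caps(c,.145,.18)+caps(c,.11,.135): print(x[0],x[1],x[3:])
E
```

```text
time_s: 27.4
tool_pos: [0.6305, -0.2961, 0.238]
tcp_rot: [[0.001, -0.001, -1.0], [1.0, 0.0, 0.001], [0.0, -1.0, 0.001]]
wrist_force: [0.6, -0.1, 0.5]
gripper_width: 0.0556
red [241.0, 308.0] ([0.5197, 0.069], [0.5197, 0.0692], 0.1653, [0.034, 0.035])
blue [219.0, 234.0] ([0.6474, 0.1113], [0.6478, 0.1114], 0.1652, [0.035, 0.034])
blue [284.0, 294.0] ([0.5447, -0.0049], [0.5444, -0.0049], 0.1653, [0.034, 0.033])
yellow [294.0, 250.0] ([0.6198, -0.0206], [0.6207, -0.0208], 0.1652, [0.035, 0.033])
yellow [208.0, 278.0] ([0.5711, 0.1269], [0.5709, 0.1273], 0.1651, [0.034, 0.034])
(array([0.59581997, 0.05319636, 2.93868762]), array([[2.79882867e-04, 8.54257247e-05],
       [2.32273466e-04, 2.01461559e-04],
       [6.92332030e-04, 2.08748697e-04],
       [6.07521555e-04, 2.26966541e-04],
       [1.32419881e-04, 3.19679403e-04]]))
(array([0.59598276, 0.05330993, 2.93957561]), array([[1.31024820e-04, 2.39704299e-04],
       [5.67356070e-05, 2.61016828e-04],
       [1.77751983e-04, 1.41164679e-04],
       [6.39709578e-05, 1.08465694e-04],
       [4.29483368e-04, 1.13864549e-05]]))
red [221.0,
[... 759 characters left out ...]
], [0.5965, 0.0538], 0.1154, [0.3, 0.302])
white [559.0, 337.0] ([0.8141, -0.4186], [0.853, -0.3518], 0.1261, [0.295, 0.504])
white [272.0, 179.0] ([0.6415, 0.1026], [0.6434, 0.1061], 0.1284, [0.021, 0.021])
white [234.0, 188.0] ([0.5658, 0.1176], [0.5675, 0.1219], 0.1286, [0.021, 0.021])
white [223.0, 216.0] ([0.5144, 0.0592], [0.5158, 0.063], 0.1293, [0.02, 0.018])
white [296.0, 222.0] ([0.6147, -0.0284], [0.6184, -0.0244], 0.1276, [0.024, 0.023])
white [254.0, 234.0] ([0.5389, -0.0139], [0.54, -0.01], 0.1273, [0.018, 0.018])
white [361.0, 330.0] ([0.576, -0.2728], [0.5776, -0.2715], 0.1275, [0.036, 0.036])
white [321.0, 334.0] ([0.5231, -0.2455], [0.5245, -0.2435], 0.1274, [0.035, 0.035])
```

View pics/r1.png

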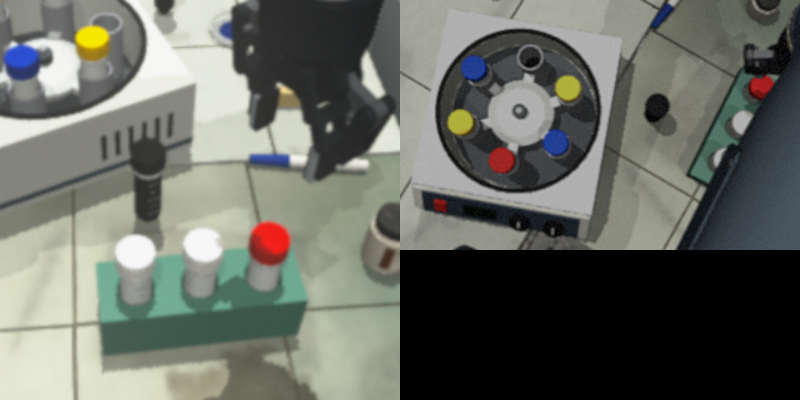

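The top view shows five tubes in the ring, with the empty slot at (530,57) in the right-hand picture, which is (0.6723,0.0376). The red cap is at (0.6303,-0.2985). I'll lower and grip it.

```bash
python3 -m pendant '[[[-0.002,0.02,-0.001,0,0,0],[0,0.025,0,0,0,0],[0,0.025,0,0,0,0],[0,0.025,0,0,0,0],[0,0.015,0,0,0,0],[0,0.01,0,0,0,0],[0,0,0,0,0,0],[0,0,0,0,0,0]]]' 0.35; python3 -m pendant '[[[0,0,0,0,0,0],[0,0,0,0,0,0],[0,0,0,0,0,0],[0,0,0,0,0,0]]]' 1 60;python3 -m pendant '[[[0,-0.005,0,0,0,0],[0,-0.015,0,0,0,0],[0,-0.025,0,0,0,0],[0,-0.025,0,0,0,0],[0,-0.03,0,0,0,0],[0,-0.03,0,0,0,0],[0,-0.015,0,0,0,0],[0,0,0,0,0,0],[0,0,0,0,0,0]]]'; python3 look.py r2 240 160 240 240 160 180 320 200;python3 - <<'E'
from h import *
c=dict(np.load("last_s.npz"))
print(axis(c,(.631,-.298),.18,.23))
E
```

```text
time_s: 28.5
tool_pos: [0.6322, -0.2983, 0.1193]
tcp_rot: [[0.001, 0.001, -1.0], [1.0, -0.001, 0.001], [-0.001, -1.0, -0.001]]
wrist_force: [0.8, -0.3, 1.6]
gripper_width: 0.0556
time_s: 29.0
tool_pos: [0.6324, -0.2984, 0.1195]
tcp_rot: [[0.001, 0.002, -1.0], [1.0, -0.001, 0.001], [-0.001, -1.0, -0.002]]
wrist_force: [0.4, -0.1, 6.9]
gripper_width: 0.031
time_s: 30.12
tool_pos: [0.6317, -0.2981, 0.2629]
tcp_rot: [[0.001, -0.001, -1.0], [1.0, 0.0, 0.001], [0.0, -1.0, 0.001]]
wrist_force: [0.2, -0.6, -1.1]
gripper_width: 0.0311
(496, array([ 0.6312, -0.2972]), array([ 0.631 , -0.2979]), 0.0003)
```

View pics/r2.png

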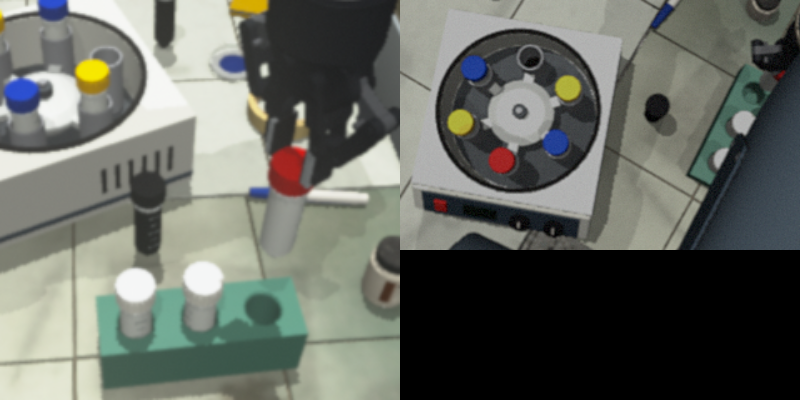

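```bash
python3 -m pendant '[[[0.02,-0.01,-0.005,0,0,0],[0.04,-0.01,-0.01,0,0,0],[0.04,0,-0.01,0,0,0],[0.04,0,-0.01,0,0,0],[0.04,0,-0.01,0,0,0],[0.04,0,-0.006,0,0,0],[0.04,0,0,0,0,0],[0.04,0,0,0,0,0],[0.02,0,0.003,0,0,0],[0.0155,0,0.007,0,0,0],[0,0,0,0,0,0],[0,0,0,0,0,0]]]'; python3 look.py r3 180 100 200 200 160 180 320 200;python3 - <<'E'
from h import *
c=dict(np.load("last_s.npz"))
print(axis(c,(.672,.038),.19,.245))
for x in caps(c,.145,.18): print(x[0],x[1],x[3:])
E
```

```text
time_s: 31.72
tool_pos: [0.673, 0.0364, 0.2836]
tcp_rot: [[0.002, 0.0, -1.0], [1.0, -0.0, 0.002], [-0.0, -1.0, -0.0]]
wrist_force: [0.5, 0.4, -1.3]
gripper_width: 0.0309
(414, array([0.6723, 0.0373]), array([0.6724, 0.0366]), 0.0005)
red [221.0, 199.0] ([0.5186, 0.0649], [0.5197, 0.0687], 0.1647, [0.034, 0.036])
blue [271.0, 163.0] ([0.6452, 0.1069], [0.6462, 0.1099], 0.1648, [0.032, 0.034])
blue [253.0, 217.0] ([0.5434, -0.0085], [0.5446, -0.0053], 0.1648, [0.033, 0.034])
yellow [232.0, 173.0] ([0.5698, 0.1231], [0.5707, 0.1269], 0.1646, [0.033, 0.039])
yellow [295.0, 205.0] ([0.6183, -0.0234], [0.6198, -0.0208], 0.165, [0.034, 0.037])
```

View pics/r3.png

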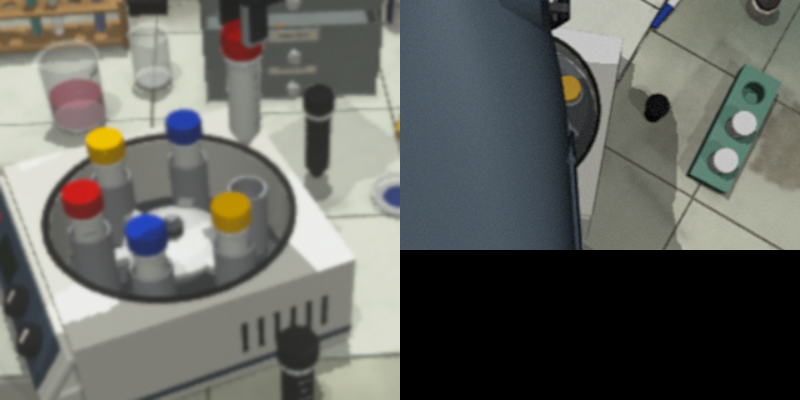

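The tube is aligned over the empty slot 1, so I'll insert it.

```bash
python3 -m pendant '[[[0,0.015,0,0,0,0],[0,0.015,0,0,0,0],[0,0.015,0,0,0,0],[0,0.012,0,0,0,0],[0,0.012,0,0,0,0],[0,0,0,0,0,0]]]'; python3 -m pendant '[[[0,0.012,0,0,0,0],[0,0.012,0,0,0,0],[0,0.012,0,0,0,0],[0,0.012,0,0,0,0],[0,0.006,0,0,0,0],[0,0,0,0,0,0],[0,0,0,0,0,0]]]'
```

```text
time_s: 32.58
tool_pos: [0.6727, 0.0371, 0.2136]
tcp_rot: [[0.001, -0.001, -1.0], [1.0, -0.0, 0.001], [-0.0, -1.0, 0.001]]
wrist_force: [0.3, 1.0, 0.1]
gripper_width: 0.0312
time_s: 33.45
tool_pos: [0.6732, 0.0374, 0.1607]
tcp_rot: [[0.001, 0.0, -1.0], [1.0, 0.0, 0.001], [0.0, -1.0, -0.0]]
wrist_force: [-0.3, 3.1, -1.6]
gripper_width: 0.0306
```

```bash
python3 -m pendant '[[[0.0005,0.002,0,0,0,0],[0,0,0,0,0,0]]]';  python3 -m pendant '[[[0,0,0,0,0,0],[0,0,0,0,0,0],[0,0,0,0,0,0],[0,-0.01,0,0,0,0],[0,-0.02,0,0,0,0],[0,-0.025,0,0,0,0],[0,-0.025,0,0,0,0],[-0.04,0,0,0,0,0],[-0.05,0,0,0,0,0],[-0.05,0,0,0,0,0],[-0.05,0,0,0,0,0]]]' 0.35;  python3 -m pendant '[[[-0.05,0,0,0,0,0],[-0.04,0,0,0,0,0],[0,0,0,0,0,0],[0,0,0,0,0,0]]]'; python3 look.py f 180 100 240 240 160 180 320 200;python3 - <<'E'
from h import *
for n in "st":
    c=dict(np.load(f"last_{n}.npz"))
    r=[x for x in caps(c,.145,.18) if x[0]!="white"]
    for x in r+[x for x in caps(c,.12,.135) if x[0]=="white"]: print(n,x[0],x[1],x[3:])
    if len(r)==6:
        print(fit([x[4] for x in r])[::2])
        for col in("red","blue","yellow"):
            a=[np.array(x[4]) for x in r if x[0]==col]; print(col,np.linalg.norm(a[0]-a[1]))
E
```

```text
time_s: 33.7
tool_pos: [0.6731, 0.0377, 0.1585]
tcp_rot: [[0.001, 0.0, -1.0], [1.0, -0.0, 0.001], [-0.0, -1.0, -0.0]]
wrist_force: [0.7, 1.3, -1.2]
gripper_width: 0.0309
time_s: 35.08
tool_pos: [0.6728, -0.1537, 0.2394]
tcp_rot: [[0.001, 0.001, -1.0], [1.0, -0.0, 0.001], [-0.0, -1.0, -0.001]]
wrist_force: [-0.1, -0.2, -0.4]
gripper_width: 0.0557
time_s: 35.58
tool_pos: [0.6729, -0.2419, 0.2388]
tcp_rot: [[0.001, 0.0, -1.0], [1.0, 0.0, 0.001], [0.0, -1.0, -0.0]]
wrist_force: [-0.4, -0.0, -0.2]
gripper_width: 0.0552
s red [302.0, 178.0] ([0.6694, 0.034], [0.6711, 0.0379], 0.1647, [0.033, 0.035])
s red [221.0, 199.0] ([0.5186, 0.0649], [0.5193, 0.0688], 0.1646, [0.034, 0.036])
s blue [271.0, 163.0] ([0.6454, 0.107], [0.6466, 0.1101], 0.1646, [0.032, 0.032])
s blue [253.0, 217.0] ([0.5434, -0.0087], [0.5446, -0.0054], 0.1648, [0.034, 0.034])
s yellow [232.0, 173.0] ([0.57, 0.123], [0.5705, 0.1273], 0.1645, [0.033, 0.035])
s yellow [295.0, 205.0] ([0.6183, -0.0231], [0.6195, -0.0193], 0.1648, [0.035, 0.036])
s white [247.0, 58.0] ([0.8531, 0.6121], [0.8535, 0.6123], 0.1236, [0.138, 0.09])
[... 1049 characters left out ...]
9.0, 234.0] ([0.6473, 0.1112], [0.6477, 0.1111], 0.1652, [0.035, 0.035])
t blue [285.0, 294.0] ([0.5446, -0.0049], [0.5442, -0.0039], 0.1652, [0.034, 0.035])
t yellow [294.0, 250.0] ([0.6198, -0.0205], [0.6208, -0.0208], 0.1654, [0.035, 0.033])
t yellow [208.0, 278.0] ([0.5712, 0.1268], [0.5709, 0.1275], 0.165, [0.034, 0.035])
(array([ 0.59596667,  0.05338333, -0.20379033]), array([[5.25750351e-05, 9.74851543e-05],
       [3.19241702e-04, 2.69181512e-04],
       [1.30566394e-04, 5.42546382e-04],
       [9.72330608e-05, 9.75879715e-04],
       [3.11324692e-04, 1.38272106e-04],
       [5.44658026e-04, 7.16054390e-05]]))
red 0.15560115680803918
blue 0.1547166765413477
yellow 0.15647012494402887
```

View pics/f.png

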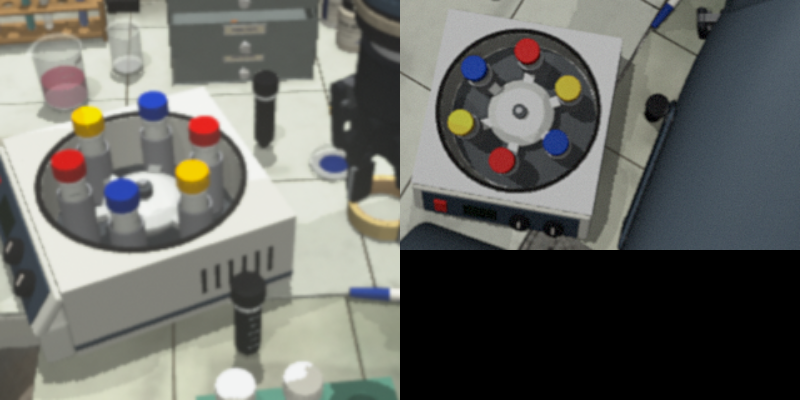

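The right-hand picture shows the pairs facing each other: red at (527,50) and (501,160), yellow at (567,88) and (459,122), blue at (474,68) and (556,142). All cap tops are at 0.165, the white tubes haven't moved, and the gripper is empty and clear. I'm handing in the job.

```bash
python3 -c "
from cell import bot;print(bot.sign_off())"
```

```text
the job is handed in; nothing more can be done
None
```

I handed the job in with all six coloured tubes seated and every tube facing its twin across the rotor. It took about 36 s of the 96 s allowed, and hand-in reported no verdict.

**Moves:** I cycled three tubes:
- the right-hand red into the rack's empty hole
- the blue next to it into the red's old sleeve
- the far yellow into the blue's old sleeve
- the parked red into the yellow's old sleeve

**Last checks:**
- **Seating:** all six cap tops are at 0.165 m, the same as at the start.
- **Twins:** the distances between twin caps are 154–156 mm; the limit of 146 mm applies to the tips, which I could not see directly.
- **Circle:** the caps fit the 78 mm sleeve circle to within about 1 mm in the top camera and 1.6 mm in the scene camera.
- **White tubes:** they are within about 1 mm of where they started.
- **Gripper:** it was empty and clear of everything.

**What went wrong:** my first grip on the yellow tube slipped off. The tube stayed in its sleeve, and a lower, firmer grip held. After the slip the rotor was turned by about 0.015 rad (1°), and I allowed for that in the last two placings.

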